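# Catch the glazed lid of the spice box and let it down

## Task

Close the glazed spice box. Nudge its upright lid from behind with the fingers until it passes its balance and comes down by itself, catch it on the outside of the fingers under its front lip while it is still well open, and let it down gently until it is fully shut. Do not grip the lid, do not let it clap onto the box, do not shift the box, and leave the jars and the things beside the box alone.

Things in the scene. Friction and masses are not known exactly. Their poses are not given: they have to be found in the camera images.
- box: dark wooden spice box, 125 (x) by 210 (y) by 115 high, 8 mm walls, open on top, six cells with four small jars; stands loose on the worktop, about 2.4 kg empty. Origin: centre of its underside. x points from its front to its hinge side, z up; it stands turned by up to 0.35 rad
- hinge (a point): middle of the lid's hinge line, on the box's far top edge: 62.5 mm along the box's x from its centre, 115 mm above the worktop. The hinge line runs along the box's y
- lip (a point): middle of the lower front edge of the lid, moving with it, 147 mm from the hinge line. Shut, the lid reaches 22 mm out over the box's front face as a finger lip along its whole 210 mm width, underside 115 mm above the worktop. Lid axes: x from lip to hinge, z out of its upper face
- lid (a joint): lid angle in rad: 0 shut (flat on the box), 1.57 upright, 1.75 leaning back on its stop (the start). 0.45 kg. Balances near 1.48; below that it sinks by itself, braked by a tired damper in the hinges (no friction, no spring), at about 0.58 rad/s (12 % more or less) times the cosine of (angle + 0.09): from 1.3 it falls some 4 s and would clap onto the box
- lid_under: the lid's lower face: wooden frame, 147 by 210 by 8 mm. Origin on the hinge line; at lid angle 0 its axes are the box's and it runs to x = -147, z = 0 to 8 mm. It has to be caught, carried by the fingers, at 0.2 rad or more, and to arrive at no more than 0.35 rad/s (50 mm/s at the lip) over the last 0.1 rad
- lid_top: the lid's upper face: wooden bead with the glass pane, z = 8 to 15 mm in the same frame as the lower face and set back 6 mm from the lip edge. Touching both faces hard at once counts as gripping
- mill: dark wooden pepper mill, 58 mm wide, 150 high, loose, beside the box at its left (+y). Origin under its centre
- shaker: salt shaker, 44 mm wide, 90 high, loose, beside the box at its right. Origin under its centre
- glass: drinking glass, 80 mm wide, 91 high, loose, at the left of the box, nearer than the mill. Origin under its centre
- jar_a: small spice jar, 39 mm wide, 91 high, standing loose in a cell of the box. Origin under its centre
- jar_b: another such jar, 91 high
- jar_c: another such jar, 83 high
- jar_d: another such jar, 91 high
Things that resemble listed ones, but are neither listed nor needed, are in the scene too. Leave any green or purple look-alike of the glass alone.

How it is judged (in metres and radians):
On the way, in this order (a step that is already met when the one before it is completed fails the run):
1. the lid, tipped past its balance, comes down by itself, touched by nothing (value of joint lid between 0.2 and 1.46 rad and velocity of joint lid below -0.02 rad/s and contact force between each of the arm, the fingers and lid below 0.05 N), for 0.2 s.
2. the lid is caught: the fingers carry it from below at 0.2 rad or more (value of joint lid between 0.2 and 1.4 rad and contact force between the fingers and lid_under above 0.5 N and velocity of joint lid above -0.35 rad/s), for 0.2 s.
At the end, for the whole second after the job is handed in: The lid lies shut (within 0.02 rad) and at rest on the box; the box is within 25 mm of where it stood and level; mill, shaker and glass stand upright within 20 mm of where they stood; the jars stand in their cells, within 40 mm of where they stood (value of joint lid below 0.02 rad and velocity of joint lid above -0.02 rad/s and distance of box from where it was at the start of the episode below 0.025 m and angle between box's own z axis and vertical below 0.03 rad and linear speed of box below 0.01 m/s and distance of each of mill, shaker, glass from where it was at the start of the episode below 0.02 m and angle between each of mill, shaker, glass's own z axis and vertical below 0.1 rad and distance of each of jar_a, jar_b, jar_c, jar_d from where it was at the start of the episode below 0.04 m); the robot touches nothing.
It fails at once if the lid claps onto the box (faster than 0.35 rad/s within the last 0.1 rad) (value of joint lid below 0.1 rad and velocity of joint lid below -0.35 rad/s).
It fails at once if the lid is gripped: the fingers press on both of its faces at once (contact force between the fingers and lid_under above 2 N and contact force between the fingers and lid_top above 2 N).
It fails at once if the box is shoved more than 25 mm, lifted or tilted (distance of box from where it was at the start of the episode above 0.025 m or height (world z) of box above 0.008 m or angle between box's own z axis and vertical above 0.05 rad).
It fails at once if a thing beside the box is shoved more than 20 mm or tipped (distance of any of mill, shaker, glass from where it was at the start of the episode above 0.02 m or angle between any of mill, shaker, glass's own z axis and vertical above 0.3 rad).
It fails at once if a jar in the box is touched (contact force between the fingers and jar_a above 0.5 N or contact force between the fingers and jar_b above 0.5 N or contact force between the fingers and jar_c above 0.5 N or contact force between the fingers and jar_d above 0.5 N).
It also fails if it takes over 51 s, if anything falls off the work surface, if the arm or the gripper's body presses on something with over 40 N, if the wrist force passes 120 N, or if a joint passes its speed limit or range.

## Robot

A 7-joint arm with a two-finger parallel gripper is mounted at the origin on a cart in front of the work surface, level with it; the furniture and walls round the work are solid. World frame = base frame: x ahead of the robot, y to its left, z up, the work surface at z = 0. Lengths are in mm, angles in rad, forces in N, time in s.
With the tool pointing down it reaches from about 350 to 775 mm from the base axis. Payload 3.1 kg.
Tool frame: the origin (TCP) lies midway between the tips of the shut fingers; the grasp point (between the pads) lies 19 mm behind it; z points along the fingers, y is the direction in which the jaws open and shut (so a half turn about z gives the same grasp; the last joint's range is limited). The gripper opens to 85 mm and grips with 20 to 120 N. Pads are 22 mm wide; open, the fingers measure 114 mm over their backs; the gripper's body (76 mm by 85 mm) begins 54 mm behind the grasp point. The pads swing forward as they close: fully open they stand 13 mm farther back than shut.
Start: joints at [1.199, 0.311, 0.014, 1.512, -0.004, 1.319, -0.027], TCP at [178.153, -520.364, 231.304] pointing down, gripper open.
Joint ranges: [-2.7, 2.7], [-0.3, 1.91], [-1.27, 1.3], [0.12, 2.57], [-1.44, 4.58], [0.2, 2.03], [-3.05, 3.05]. Speed limits (rad/s): [2.79, 2.79, 3.14, 3.14, 3.14, 3.14, 3.14].

## Interface

Orientations are given as [roll, pitch, yaw] about the fixed x, y, z axes, in that order (R = Rz(yaw) Ry(pitch) Rx(roll)).
In Python, from station import sensors, cams, hand_in, regions_of, mark_of gives the robot as it stands.
- The arm moves only by the tool play_rows, never from a script. Its argument "rows" is a list that holds one entry, the list of rows, each a list of 5 numbers: the shift along the tool's x, y, z in m, then the turn about the tool's z in degrees, then the finger opening in m, from 0 to 0.0854. A call has 1 to 5 rows; each row is the pose to reach, as a shift and turn from the pose commanded when the call began, along the tool's axes at that moment; what a row does not reach only later rows make up. A row lasts 1/10 s, in which the tool goes at most 50 mm and 8.59 degrees, less where a joint would pass 70% of its speed; a pose out of reach is approached as far as the arm can. A call with a gripper value outside its range is refused whole. The fingers move at their own pace and stop on an object; the grip force is fixed at half the most. Time passes only in rows, so rows that repeat a pose let the fingers close. It gives the time, the measured TCP pose, the force and the opening at its end, in the units of the state.
- sensors.observe(): the state, without advancing time (a new reading comes with each control period).
- cams.get_image(name): name is "scene" or "top" or "wrist"; returns the picture (480x640x3 uint8, red, green, blue); there is no depth.
- cams.calibration(name): a dict with "fx", "fy", "cx", "cy" (pixels), "xyz" and "rotation" of the camera in the world. Camera axes: x right, y up, looking along -z (the intrinsics and any distortion apply to the point x, -y, -z); pixel columns grow to the right and rows downward; lengths in mm; the calibration is good to about 2 mm. The wrist camera is an equidistant fisheye: a pixel r from the principal point sees the ray r / f radians off the axis. A picture is of the moment at which its call begins: read the wrist's pose just before it. calibration takes no time and is no camera call; for the wrist camera it gives the pose at the moment of the call.
- hand_in(): hands the job in, once; it reports no verdict.
Trained networks look in the newest picture that a camera, given by its name, has taken for a name from the list of things; names that differ only in an ending like _2 or _b are one class to them, and where a whole thing is asked for, a point or a joint stands for the part that bears it (a point fixed in the world has none). Each returns a list of dicts, best first, with "score" (0 to 1); they miss things now and then, are a little off and sometimes report something else, mostly with a low value. They report only what shows in the picture. A call takes as long as a camera call. They do not tell look-alikes from the thing itself.
- regions_of(camera, query): "mask" (480x640 bool, what is visible of it) and "point" ([column, row] in pixels, amid what is visible of it).
- mark_of(camera, query): "point" ([column, row] in pixels: a listed point, or the origin of a listed thing).
The state is a dict: "time": time; "q": joint angles; "dq": joint speeds; "effort": joint torques, N m; "eef_pos": TCP position; "eef_rot": TCP orientation; "contact_force": force on the tool from outside, world axes, zero at the start; "ft_torque": the same for the moment, N m; "gripper_width": finger opening in mm.
Only numpy, scipy, OpenCV 4.12 (cv2) and the standard library are available. Lean on these libraries where they do the work, as an engineer would, in place of code of your own. Each camera call takes 0.05 s, during which the arm holds its last target.

## Working session

There is one attempt and no reset: what is moved stays moved. The work goes in short steps, Python scripts to look and compute and a tool call to move; the robot and the scene stay as the last step left them, time stands still between calls to the robot, and variables do not carry over. Pictures are saved under pics/ and viewed, and the job is handed in when it is done.

Besides the shell and the picture viewer there is one more tool, called after "Emit:" in YAML: its name, and indented under it one key for each argument. play_rows: Moves the arm, as the interface text tells. Its arguments: {"type":"object","properties":{"rows":{"type":"array"}},"required":["rows"]}

```bash
ls; mkdir -p pics
python3 - <<'E'
from station import sensors, cams, regions_of, mark_of
import cv2
s=sensors.observe(); print({k:s[k] for k in ('time','eef_pos','eef_rot','contact_force','gripper_width')})
for n in ('scene','top'):
    im=cams.get_image(n); cv2.imwrite(f'pics/{n}0.png',im[:,:,::-1]); c=cams.calibration(n); print(n,c)
    for q in ('box','hinge','lip','mill','shaker','glass','lid_under'):
        print(q,[(round(d['score'],2),[round(float(v),1) for v in d['point']]) for d in mark_of(n,q)][:4])
E
```

```text
pics
{'time': 0.0, 'eef_pos': array([ 177.87714078, -519.65841336,  230.19728807]), 'eef_rot': array([-3.13917896e+00,  7.45725349e-05,  3.29796696e-01]), 'contact_force': array([ 0.12687775, -0.1526162 , -0.43782638]), 'gripper_width': 85.36018954617275}
scene {'fx': 545.7773165784943, 'fy': 545.7773165784943, 'cx': 329.69988709960717, 'cy': 239.12714973941144, 'xyz': array([ 43.21512055,  -3.59195866, 845.10917698]), 'rotation': array([ 0.61534571, -0.01093581, -1.78942022])}
box [(0.77, [317.7, 274.4])]
hinge [(0.59, [308.0, 208.4]), (0.45, [316.7, 273.8])]
lip [(0.98, [305.2, 133.2])]
mill [(0.83, [216.6, 273.9])]
shaker [(0.76, [412.1, 275.6]), (0.27, [217.3, 322.6])]
glass [(0.66, [216.9, 320.7]), (0.65, [383.0, 368.5])]
lid_under [(0.57, [306.8, 212.5])]
top {'fx': 499.48194479355993, 'fy': 499.48194479355993, 'cx': 324.52689999828914, 'cy': 228.41732854651463, 'xyz': array([ 405.85262779, -119.62952256,  943.53102877]), 'rotation': array([ 0.1667251 ,  0.01009062, -1.58917225])}
box [(0.65, [320.2, 235.7])]
hinge [(0.84, [315.3, 190.3])]
lip [(0.79, [312.4, 148.2])]
mill [(0.74, [314.5, 193.5]), (0.68, [230.0, 213.7])]
shaker [(0.7, [411.0, 254.6])]
glass [(0.89, [217.2, 265.9])]
lid_under [(0.83, [316.5, 194.3])]
```

View pics/scene0.png

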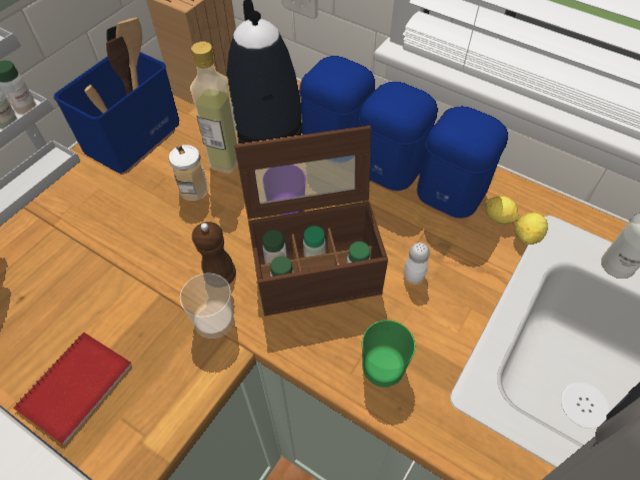

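View pics/top0.png

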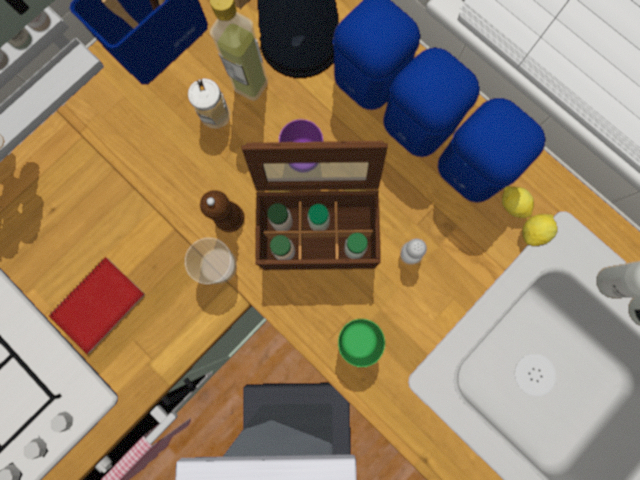

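```bash
cat > h.py <<'E'
import numpy as np, cv2
from scipy.spatial.transform import Rotation as R
from scipy.optimize import least_squares
from station import sensors, cams, regions_of, mark_of
def proj(c,P):
    P=np.atleast_2d(P).astype(float); r=R.from_euler('xyz',c['rotation']).as_matrix()
    q=(P-c['xyz'])@r; return np.c_[c['cx']+c['fx']*q[:,0]/-q[:,2], c['cy']+c['fy']*-q[:,1]/-q[:,2]]
def back(c,uv,z):
    r=R.from_euler('xyz',c['rotation']).as_matrix()
    d=r@np.array([(uv[0]-c['cx'])/c['fx'],-(uv[1]-c['cy'])/c['fy'],-1]); t=(z-c['xyz'][2])/d[2]; return c['xyz']+t*d
def boxpts(x,y,a,lid):
    Rz=R.from_euler('z',a).as_matrix(); 
    b=np.array([[sx*62.5,sy*105,z] for z in (0,115) for sx,sy in((-1,-1),(1,-1),(1,1),(-1,1))])
    c,s=np.cos(lid),np.sin(lid)
    L=[]
    for u,w in ((0,0),(-147,0),(-141,15),(0,15)):
        for sy in (-105,105): L.append([62.5+u*c+w*s, sy, 115-u*s+w*c])  # rotation about hinge
    P=np.r_[b,np.array(L)]
    return P@Rz.T+[x,y,0]
E
python3 - <<'E'
from h import *
cs={n:cams.calibration(n) for n in('scene','top')}
obs=[('scene',(317.7,274.4),'box'),('top',(320.2,235.7),'box'),('scene',(308,208.4),'hinge'),('top',(315.3,190.3),'hinge'),('scene',(305.2,133.2),'lip'),('top',(312.4,148.2),'lip')]
for n,uv,q in obs:
    if q!='lip': print(n,q,back(cs[n],uv,0 if q=='box' else 115).round(0))
for n,uv,q in [('scene',(216.6,273.9),'mill'),('top',(230,213.7),'mill'),('scene',(412.1,275.6),'shaker'),('top',(411,254.6),'shaker'),('scene',(216.9,320.7),'glass'),('top',(217.2,265.9),'glass'),('scene',(383,368.5),'green'),('top',(361,343),'green'),('scene',(285,205),'purple'),('top',(303,150),'purple')]:
    print(n,q,back(cs[n],uv,0).round(0))
h=np.mean([back(cs[n],uv,115) for n,uv,q in obs if q=='hinge'],0);b=np.mean([back(cs[n],uv,0) for n,uv,q in obs if q=='box'],0)
# corner refine
ed={}
for n in cs:
    im=cams.get_image(n)
    cv2.imwrite(f'pics/{n}_crop.png',cv2.resize(im[100:340,200:460][:,:,::-1],None,fx=3,fy=2.5)[:600,:780])
print(h,b,np.arctan2(*(h-b)[1::-1]))
for n in cs: print(n, proj(cs[n],boxpts(b[0],b[1],np.arctan2(*(h-b)[1::-1]),1.75)).round(0).tolist())
E
```

```text
scene box [ 553. -104.    0.]
top box [ 551. -105.    0.]
scene hinge [ 616. -101.  115.]
top hinge [612. -99. 115.]
scene mill [592.  75.   0.]
top mill [597.  69.   0.]
scene shaker [ 514. -271.    0.]
top shaker [ 511. -276.    0.]
scene glass [498.  84.   0.]
top glass [497.  92.   0.]
scene green [ 355. -171.    0.]
top green [ 349. -176.    0.]
scene purple [724. -74.  -0.]
top purple [722. -74.   0.]
[ 613.67092959 -100.19031936  115.        ] [ 551.69415764 -104.21569753    0.        ] 0.06485868820278613
scene [[384.0, 290.0], [362.0, 235.0], [254.0, 260.0], [269.0, 319.0], [391.0, 254.0], [366.0, 196.0], [247.0, 223.0], [263.0, 285.0], [366.0, 196.0], [247.0, 223.0], [367.0, 124.0], [232.0, 150.0], [364.0, 122.0], [232.0, 148.0], [363.0, 191.0], [245.0, 217.0]]
top [[378.0, 263.0], [372.0, 199.0], [263.0, 208.0], [267.0, 272.0], [385.0, 256.0], [377.0, 184.0], [254.0, 194.0], [259.0, 267.0], [377.0, 184.0], [254.0, 194.0], [385.0, 140.0], [238.0, 153.0], [383.0, 133.0], [239.0, 145.0], [376.0, 176.0], [254.0, 186.0]]
```

View pics/scene_crop.png

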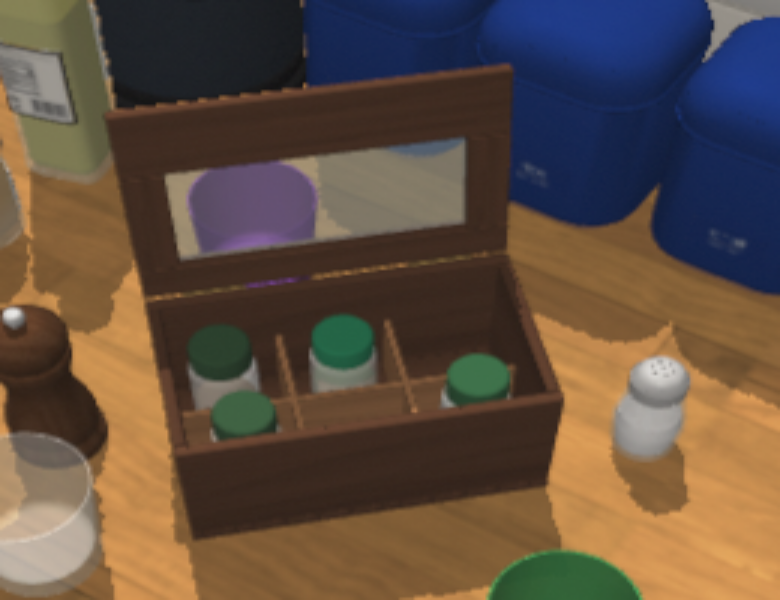

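View pics/top_crop.png

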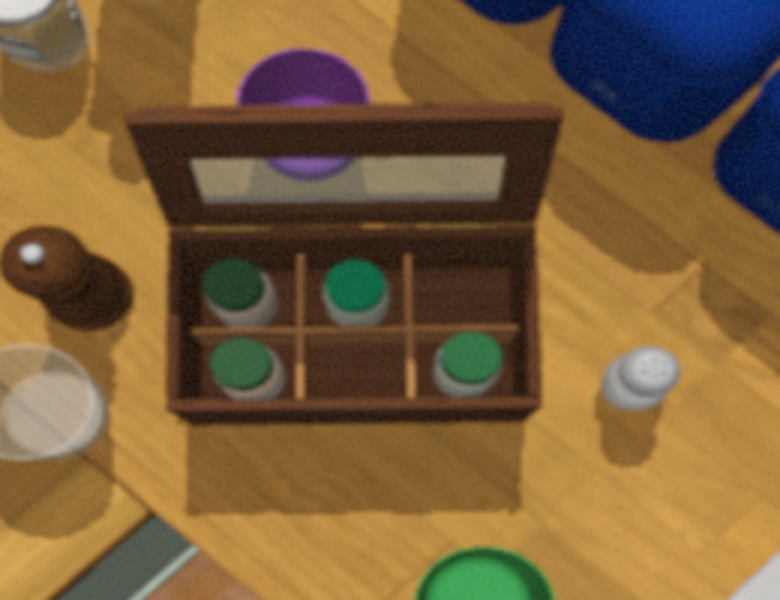

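Run:
```python
from h import *
cs={n:cams.calibration(n) for n in('scene','top')}
# idx: 0-3 bottom (FR,BR,BL,FL) 4-7 top, 8.. hinge(-y,+y), 10,11 lip(-y,+y)
ob={'scene':{4:(387.3,259.2),7:(260,278),5:(369.3,203.2),6:(249.3,220),3:(265.3,314.8),0:(382.3,295.2),11:(236,146),10:(370.3,127.2)},
'top':{7:(256.7,264.8),4:(380,264),6:(256.7,190.4),5:(377.7,190.4),11:(243.3,147),10:(386.7,147),0:(378.3,268)}}
def f(p):
    P=boxpts(*p)
    r=[]
    for n in ob:
        q=proj(cs[n],P)
        for k,v in ob[n].items(): r+=list(q[k]-v)
    return np.array(r)
s=least_squares(f,[551,-104,0,1.75],loss='soft_l1'); print(s.x,f(s.x).reshape(-1,2).round(1).tolist())
P=boxpts(*s.x)
for n in cs:
    im=cams.get_image(n)[:,:,::-1].copy()
    q=proj(cs[n],P)
    E=[(0,1),(1,2),(2,3),(3,0),(4,5),(5,6),(6,7),(7,4),(0,4),(1,5),(2,6),(3,7),(8,10),(10,11),(11,9),(12,13),(12,14),(13,15)]
    im=cv2.resize(im[100:340,200:460],None,fx=3,fy=2.5)
    q=(q-[200,100])*[3,2.5]
    for a,b in E: cv2.line(im,tuple(int(v) for v in q[a]),tuple(int(v) for v in q[b]),(0,255,255),1)
    cv2.imwrite(f'pics/{n}_fit.png',im)
a=s.x[2]; Rz=R.from_euler('z',-a).as_matrix()
for k,p in dict(mill=(594,72),shaker=(512,-273),glass=(497,88),green=(352,-173),purple=(723,-74)).items():
    print(k,'in box frame',(Rz@np.array([p[0]-s.x[0],p[1]-s.x[1],0])).round(0)[:2])
```

```text
[ 5.49446635e+02 -1.03178622e+02 -1.21219164e-02  1.76129214e+00] [[1.9, 0.8], [-1.7, 4.5], [0.6, -2.8], [-0.7, -0.5], [-0.6, 1.9], [0.4, 0.2], [-0.4, 0.2], [1.8, -0.1], [-1.4, -1.1], [1.5, -1.2], [-0.2, 0.2], [2.0, -0.9], [-1.1, 0.4], [2.5, -1.0], [-3.0, 0.7]]
mill in box frame [ 42. 176.]
shaker in box frame [ -35. -170.]
glass in box frame [-55. 191.]
green in box frame [-197.  -72.]
purple in box frame [173.  31.]
```

View pics/scene_fit.png

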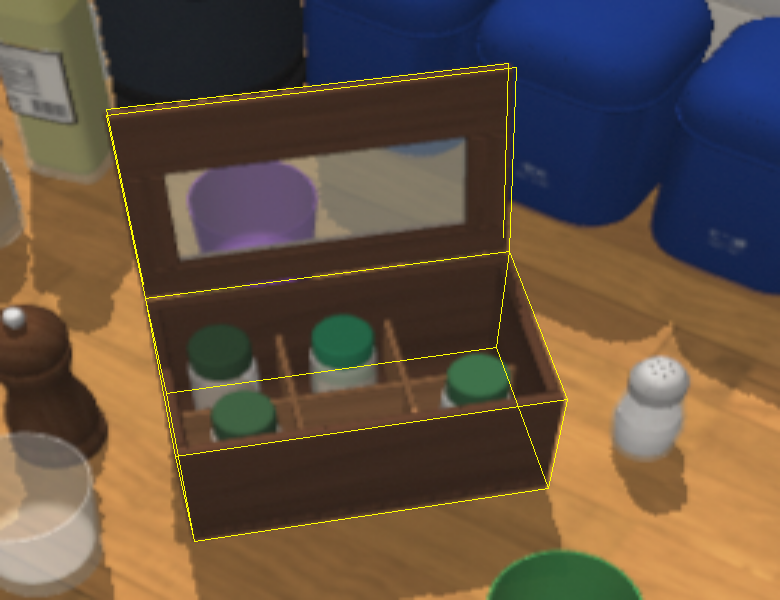

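View pics/top_fit.png

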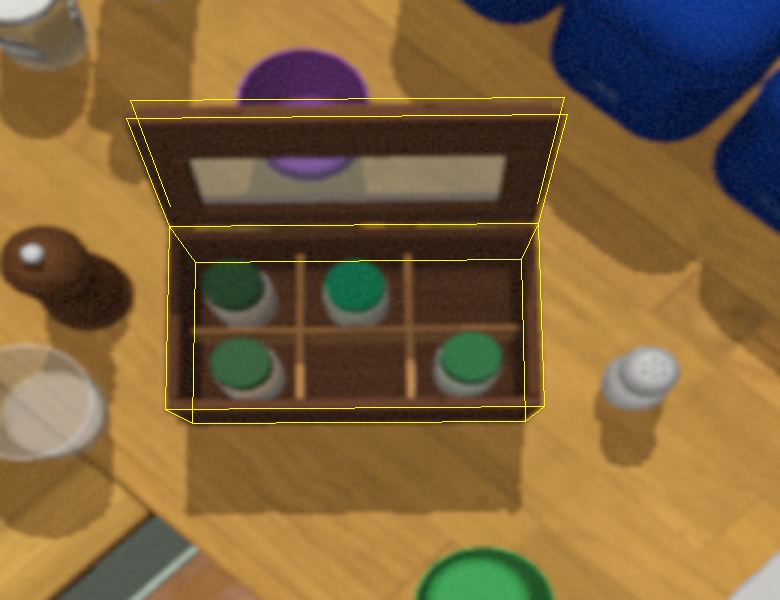

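Run:
```python
from h import *
c=cams.calibration('scene'); t=cams.calibration('top')
for n,cc,uv in [('kettlebase',c,(265,140)),('kettle base top',t,(298,75)),('can1',c,(395,187)),('can2',c,(455,213)),('can1 t',t,(425,155)),('can0 t',t,(370,108)),('faucet',t,(610,285)),('lemon',t,(540,230))]: print(n,back(cc,uv,0).round(0))
# heights via two-view of tops
def tri(a,b):
    def f(p): return np.r_[proj(c,p)[0]-a,proj(t,p)[0]-b]
    s=least_squares(f,[600,-100,100]);return s.x.round(0),s.cost.round(1)
print('can1 top',tri((400,95),(432,85)),'can0',tri((338,70),(377,30)),'can2',tri((468,122),(500,132)))
s=sensors.observe(); r=R.from_euler('xyz',s['eef_rot']).as_matrix(); print(r.round(3), (r.T@(np.array([560,-103,330])-s['eef_pos'])).round(1))
w=cams.get_image('wrist'); cv2.imwrite('pics/w0.png',w[:,:,::-1])
```

```text
kettlebase [911. -62.   0.]
kettle base top [880. -65.   0.]
can1 [ 724. -300.    0.]
can2 [ 634. -397.   -0.]
can1 t [ 707. -313.    0.]
can0 t [ 807. -208.    0.]
faucet [ 447. -645.    0.]
lemon [ 553. -524.    0.]
can1 top (array([ 748., -287.,  219.]), np.float64(5.3)) can0 (array([ 850., -205.,  207.]), np.float64(0.1)) can2 (array([ 676., -391.,  201.]), np.float64(1.8))
[[ 0.946  0.324 -0.   ]
 [ 0.324 -0.946 -0.   ]
 [-0.     0.    -1.   ]] [ 496.4 -271.2  -98.7]
```

View pics/w0.png

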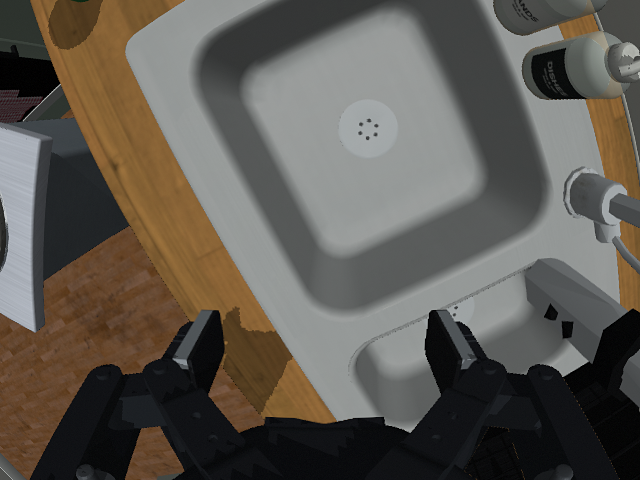

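Emit:
play_rows:
  rows:
    - [[0, 0, -0.05, 0, 0.085], [0, 0, -0.1, -8, 0.085], [0.03, -0.016, -0.1, -16, 0.085], [0.07, -0.038, -0.1, -24, 0.085], [0.11, -0.06, -0.1, -32, 0.085]]

```text
time: 1.55
eef_pos: [263.4, -427.4, 331.8]
eef_rot: [3.14, 0.0, 0.892]
contact_force: [1.2, -0.1, -0.6]
gripper_width: 85.2
```

```bash
cat > st.py <<'E'
from h import *
import sys
s=sensors.observe(); r=R.from_euler('xyz',s['eef_rot']).as_matrix()
print('t',round(s['time'],2),'pos',s['eef_pos'].round(1),'yaw',s['eef_rot'].round(3),'F',s['contact_force'].round(2),'q',np.round(s['q'],2),s['gripper_width'])
if len(sys.argv)>3:
    print('shift',(r.T@(np.array(sys.argv[1:4],float)-s['eef_pos'])).round(1),'turn',np.degrees(s['eef_rot'][2]-1.559).round(1))
E
python3 st.py 570 -103 330
```

```text
t 1.55 pos [ 263.4 -427.4  331.8] yaw [3.14  0.    0.892] F [ 1.21 -0.07 -0.6 ] q [ 1.09  0.18 -0.13  1.43  0.02  1.53  0.28] 85.20588871665805
shift [445.   35.    1.7] turn -38.2
```

Emit:
play_rows:
  rows:
    - [[0.05, 0.004, 0, -8, 0.085], [0.1, 0.008, 0, -16, 0.085], [0.15, 0.012, 0, -24, 0.085], [0.2, 0.016, 0, -32, 0.085], [0.25, 0.02, 0, -38.2, 0.085]]

```text
time: 2.05
eef_pos: [436.5, -245.6, 331.7]
eef_rot: [3.141, 0.001, 1.56]
contact_force: [1.3, -0.3, -0.1]
gripper_width: 85.1
```

```bash
python3 st.py 620 -103 330
```

```text
t 2.05 pos [ 436.5 -245.6  331.7] yaw [3.141e+00 1.000e-03 1.560e+00] F [ 1.34 -0.29 -0.12] q [ 0.79  0.2  -0.39  1.43  0.07  1.53  0.4 ] 85.05984862350755
shift [144.7 181.9   1.7] turn 0.0
```

Tool axes now: tool x ≈ world +y, tool y ≈ world +x, tool z down.

Emit:
play_rows:
  rows:
    - [[0.029, 0.036, 0, 0, 0.085], [0.058, 0.073, 0, 0, 0.085], [0.087, 0.109, 0, 0, 0.085], [0.116, 0.146, 0, 0, 0.085], [0.145, 0.182, 0, 0, 0.085]]

```text
time: 2.55
eef_pos: [621.0, -104.2, 331.3]
eef_rot: [3.141, 0.0, 1.554]
contact_force: [0.6, -0.8, 0.9]
gripper_width: 85.3
```

```bash
python3 st.py 620 -103 290
python3 - <<'E'
from h import *
for n in('scene','wrist','top'): cv2.imwrite(f'pics/{n}1.png',cams.get_image(n)[:,:,::-1])
E
```

```text
t 2.55 pos [ 621.  -104.2  331.3] yaw [3.141 0.    1.554] F [ 0.63 -0.77  0.86] q [ 0.4   0.5  -0.46  1.04  0.22  1.65 -0.02] 85.31618477149249
shift [ 1.2 -1.  41.3] turn -0.3
```

View pics/wrist1.png

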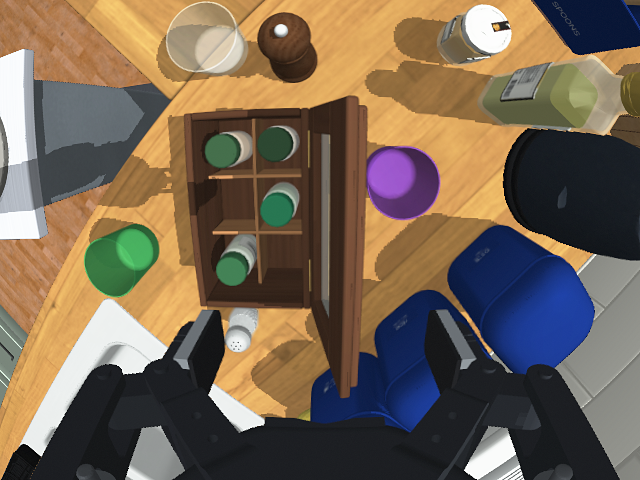

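View pics/scene1.png

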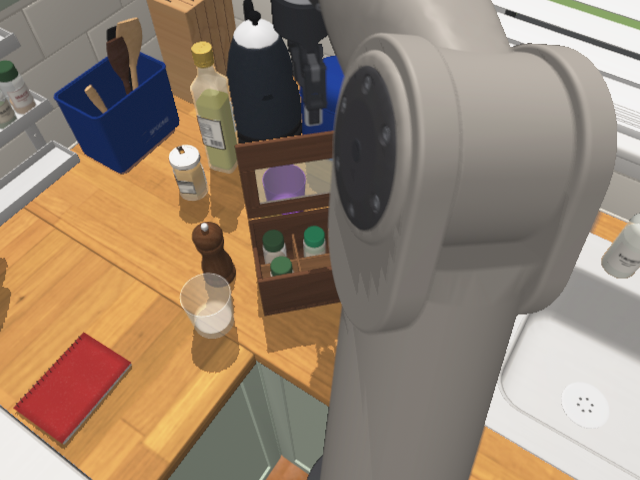

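Emit:
play_rows:
  rows:
    - [[0, 0, 0.04, 0, 0.085], [0, 0, 0.075, 0, 0.085], [0, 0, 0.095, 0, 0.085], [0, 0, 0.107, 0, 0.085], [0, 0, 0.107, 0, 0.085]]

```text
time: 3.2
eef_pos: [618.2, -106.4, 222.9]
eef_rot: [-3.138, 0.001, 1.553]
contact_force: [-0.9, -0.1, -0.5]
gripper_width: 85.3
```

```bash
python3 st.py 560 -103 222
python3 - <<'E'
from h import *
for n in('wrist',): cv2.imwrite(f'pics/{n}2.png',cams.get_image(n)[:,:,::-1])
E
```

```text
t 3.2 pos [ 618.2 -106.4  222.9] yaw [-3.138e+00  1.000e-03  1.553e+00] F [-0.9  -0.11 -0.46] q [ 0.43  0.52 -0.46  1.27  0.23  1.4  -0.03] 85.32932164905152
shift [  2.4 -58.2   1.1] turn -0.3
```

View pics/wrist2.png

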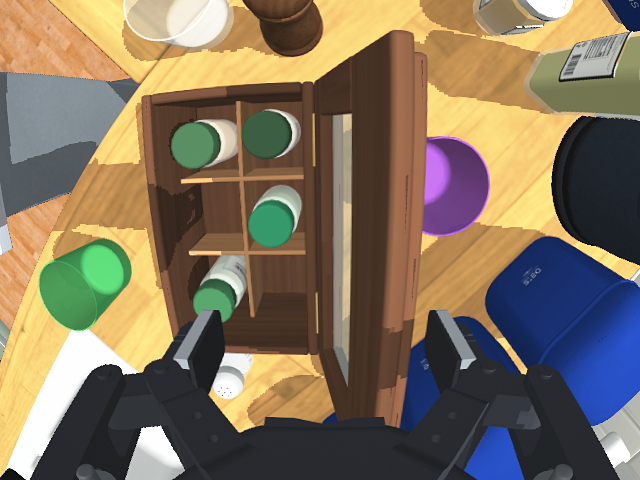

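Emit:
play_rows:
  rows:
    - [[0, -0.006, 0, 0, 0.085], [0, -0.012, 0, 0, 0.085], [0, -0.017, 0, 0, 0.085], [0, -0.022, 0, 0, 0.085], [0, -0.027, 0, 0, 0.085]]

```text
time: 3.75
eef_pos: [593.2, -104.5, 225.4]
eef_rot: [3.139, 0.0, 1.555]
contact_force: [2.5, 0.1, 1.6]
gripper_width: 84.7
```

Emit:
play_rows:
  rows:
    - [[0, -0.005, 0, 0, 0.085], [0, -0.01, 0, 0, 0.085], [0, -0.015, 0, 0, 0.085], [0, -0.02, 0, 0, 0.085]]

```text
time: 4.15
eef_pos: [572.2, -104.3, 224.3]
eef_rot: [-3.142, 0.0, 1.555]
contact_force: [2.0, -0.1, 2.8]
gripper_width: 85.1
```

```bash
python3 st.py 560 -103 222
python3 - <<'E'
from h import *
for n in('wrist',): cv2.imwrite(f'pics/{n}3.png',cams.get_image(n)[:,:,::-1])
E
```

```text
t 4.15 pos [ 572.2 -104.3  224.3] yaw [-3.142  0.     1.555] F [ 2.04 -0.13  2.76] q [ 0.48  0.42 -0.47  1.42  0.19  1.35 -0.02] 85.05469512759963
shift [  1.1 -12.3   2.3] turn -0.2
```

View pics/wrist3.png

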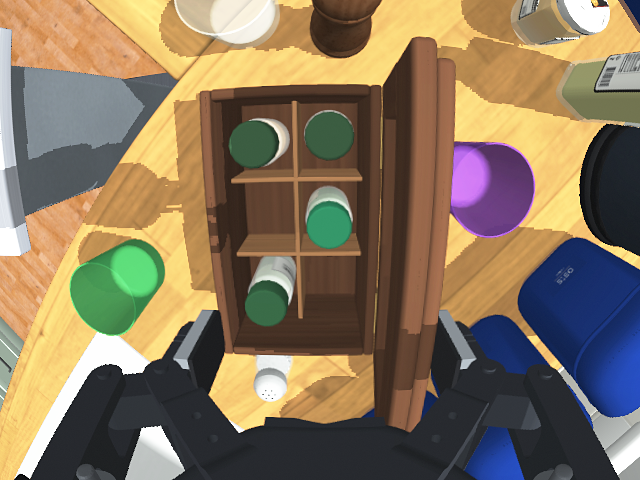

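Emit:
play_rows:
  rows:
    - [[0, -0.005, 0, 0, 0.085], [0, -0.01, 0, 0, 0.085], [0, -0.015, 0, 0, 0.085]]

```text
time: 4.5
eef_pos: [556.8, -104.1, 223.6]
eef_rot: [-3.14, -0.0, 1.555]
contact_force: [1.4, 0.3, -1.8]
gripper_width: 84.9
```

```bash
python3 st.py 440 -103 320
python3 - <<'E'
from h import *
for n in('wrist',): cv2.imwrite(f'pics/{n}4.png',cams.get_image(n)[:,:,::-1])
E
```

```text
t 4.5 pos [ 556.8 -104.1  223.6] yaw [-3.14  -0.     1.555] F [ 1.45  0.28 -1.78] q [ 0.5   0.39 -0.48  1.46  0.18  1.33 -0.01] 84.85775815784656
shift [  -0.7 -117.   -96.2] turn -0.2
```

View pics/wrist4.png

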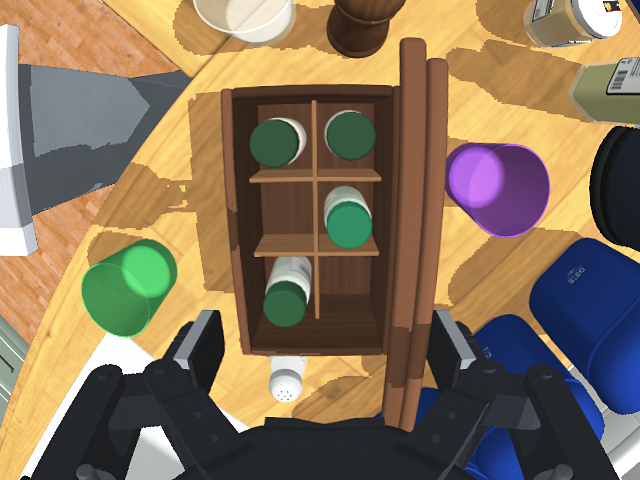

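Emit:
play_rows:
  rows:
    - [[0, 0.012, -0.01, 0, 0.085], [0, 0.012, -0.045, 0, 0.085], [0, 0.012, -0.075, 0, 0.085], [0, 0.012, -0.08, 0, 0.085]]

```text
time: 4.95
eef_pos: [570.8, -104.0, 308.1]
eef_rot: [3.136, 0.001, 1.555]
contact_force: [0.3, 0.6, 0.3]
gripper_width: 84.5
```

```bash
python3 st.py 440 -103 300
python3 - <<'E'
from h import *
for n in('wrist',): cv2.imwrite(f'pics/{n}5.png',cams.get_image(n)[:,:,::-1])
E
```

```text
t 4.95 pos [ 570.8 -104.   308.1] yaw [3.136e+00 1.000e-03 1.555e+00] F [0.31 0.63 0.31] q [ 0.47  0.38 -0.48  1.26  0.17  1.53  0.  ] 84.52810970300891
shift [  -1.  -130.8    7.4] turn -0.2
```

View pics/wrist5.png

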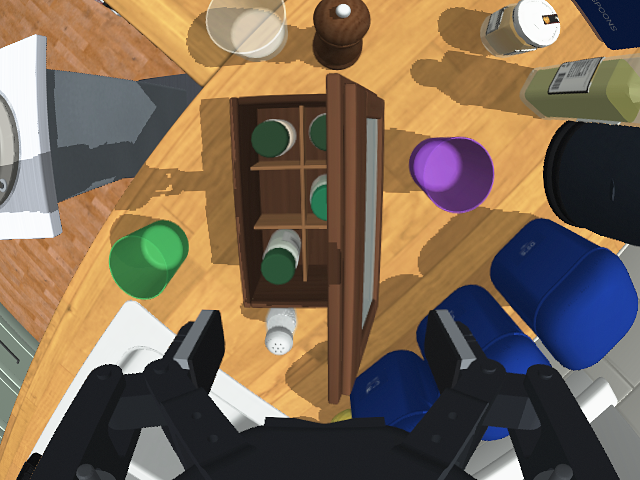

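Emit:
play_rows:
  rows:
    - [[0, -0.04, 0, 0, 0.085], [0, -0.085, 0, 0, 0.085], [0, -0.13, 0, 0, 0.085]]

```text
time: 5.3
eef_pos: [436.8, -102.0, 301.9]
eef_rot: [-3.137, -0.002, 1.555]
contact_force: [-1.5, -0.6, 0.5]
gripper_width: 84.7
```

```bash
python3 st.py 430 -103 180
python3 - <<'E'
from h import *
for n in('wrist','top'): cv2.imwrite(f'pics/{n}6.png',cams.get_image(n)[:,:,::-1])
E
```

```text
t 5.3 pos [ 436.8 -102.   301.9] yaw [-3.137e+00 -2.000e-03  1.555e+00] F [-1.54 -0.6   0.52] q [ 0.63  0.1  -0.48  1.61  0.05  1.45  0.13] 84.73327735065178
shift [ -1.3  -6.2 122. ] turn -0.2
```

View pics/wrist6.png

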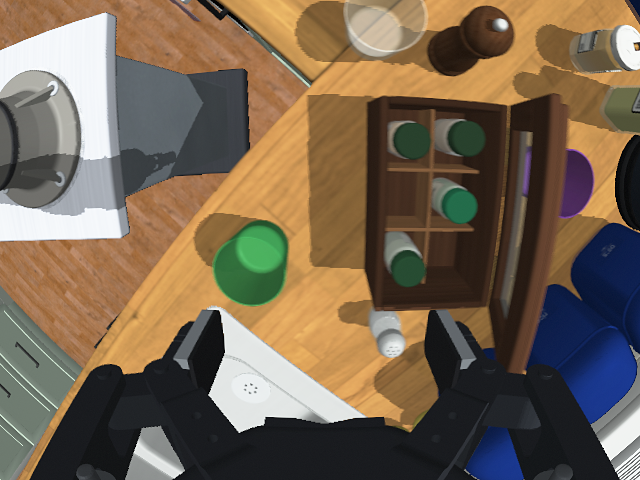

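View pics/top6.png

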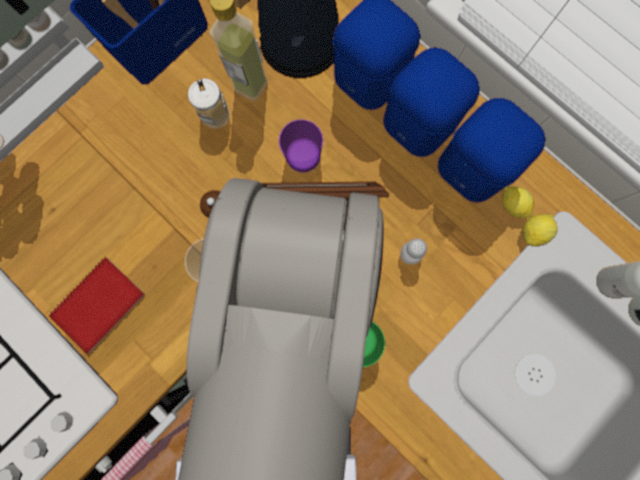

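Emit:
play_rows:
  rows:
    - [[0, 0, 0.04, 0, 0.085], [0, 0, 0.08, 0, 0.085], [0, 0, 0.115, 0, 0.085], [0, 0, 0.13, 0, 0.085]]

```text
time: 5.8
eef_pos: [436.0, -101.6, 169.7]
eef_rot: [-3.133, -0.002, 1.555]
contact_force: [-0.4, -0.1, -0.1]
gripper_width: 84.6
```

```bash
python3 st.py 437 -103 172
cat > ang.py <<'E'
from h import *
import sys
t=cams.calibration('top')
for th in np.arange(1.5,-0.01,-.1): print(round(th,2), proj(t,boxpts(549.4,-103.2,-.012,th))[[10,12]].round(0).tolist())
E
python3 ang.py
python3 - <<'E'
from h import *
for n in('wrist','top'): cv2.imwrite(f'pics/{n}7.png',cams.get_image(n)[:,:,::-1])
im=cv2.imread('pics/top7.png'); cv2.imwrite('pics/top7c.png',cv2.resize(im[150:300,350:450],None,fx=4,fy=4))
E
```

```text
t 5.8 pos [ 436.  -101.6  169.7] yaw [-3.133e+00 -2.000e-03  1.555e+00] F [-0.39 -0.09 -0.09] q [ 0.62  0.19 -0.48  1.85  0.1   1.14  0.08] 84.64664283543607
shift [-1.3  1.  -2.4] turn -0.2
1.5 [[390.0, 171.0], [389.0, 162.0]]
1.4 [[390.0, 182.0], [390.0, 172.0]]
1.3 [[390.0, 192.0], [390.0, 182.0]]
1.2 [[390.0, 203.0], [390.0, 192.0]]
1.1 [[390.0, 213.0], [390.0, 202.0]]
1.0 [[390.0, 223.0], [390.0, 211.0]]
0.9 [[389.0, 232.0], [389.0, 221.0]]
0.8 [[389.0, 240.0], [389.0, 229.0]]
0.7 [[388.0, 248.0], [388.0, 238.0]]
0.6 [[387.0, 255.0], [388.0, 245.0]]
0.5 [[386.0, 261.0], [387.0, 252.0]]
0.4 [[386.0, 266.0], [386.0, 258.0]]
0.3 [[385.0, 270.0], [385.0, 263.0]]
0.2 [[384.0, 273.0], [384.0, 267.0]]
0.1 [[383.0, 275.0], [384.0, 270.0]]
-0.0 [[382.0, 276.0], [383.0, 272.0]]
```

View pics/wrist7.png

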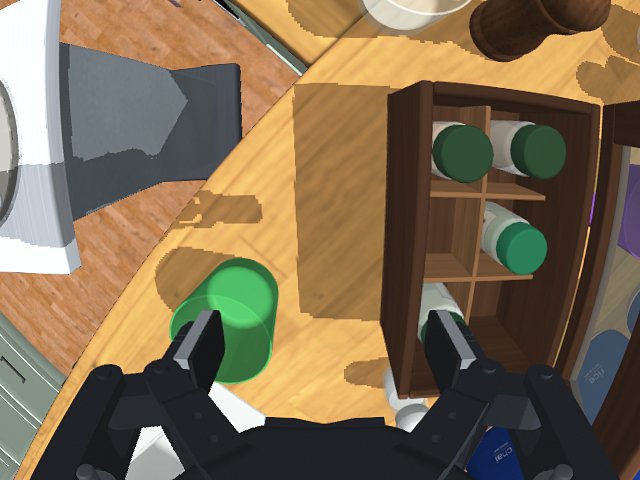

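View pics/top7c.png

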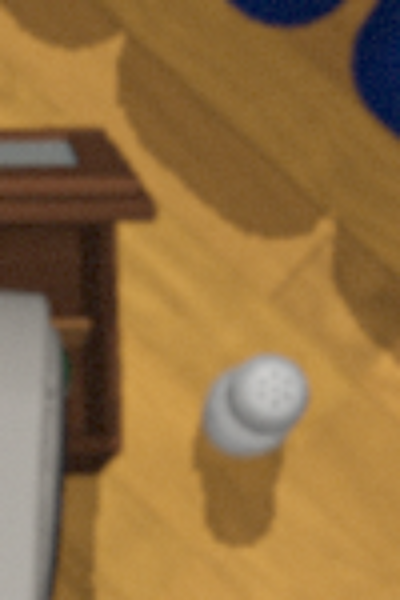

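Run:
```python
from h import *
s=sensors.observe(); r=R.from_euler('xyz',s['eef_rot']).as_matrix(); c=cams.calibration('wrist'); print(c)
rc=R.from_euler('xyz',c['rotation']).as_matrix()
def fp(p):
    q=(s['eef_pos']+r@np.array(p,float)-c['xyz'])@rc
    v=np.array([q[0],-q[1],-q[2]]); th=np.arctan2(np.hypot(v[0],v[1]),v[2]); a=np.arctan2(v[1],v[0])
    return (c['cx']+c['fx']*th*np.cos(a)).round(0),(c['cy']+c['fy']*th*np.sin(a)).round(0)
print('cam in tool',(r.T@(c['xyz']-s['eef_pos'])).round(1), (r.T@rc).round(2))
for z in (0,-13,-26,-40,-55,-70): print(z,[fp((x,y,z)) for x,y in((11,42.5),(-11,42.5),(11,57),(-11,57),(11,70))])
```

```text
{'fx': 371.64829954431775, 'fy': 371.64829954431775, 'cx': 324.1479405726791, 'cy': 241.78870044369557, 'xyz': array([438.79635941, -20.38149271, 313.47402977]), 'rotation': array([-0.31998113,  0.00854482, -0.01575985])}
cam in tool [  81.6   -0.2 -142.7] [[-0.    0.95  0.32]
 [ 1.    0.   -0.  ]
 [-0.    0.32 -0.95]]
0 [(np.float64(422.0), np.float64(292.0)), (np.float64(417.0), np.float64(334.0)), (np.float64(453.0), np.float64(291.0)), (np.float64(446.0), np.float64(333.0)), (np.float64(479.0), np.float64(290.0))]
-13 [(np.float64(429.0), np.float64(306.0)), (np.float64(423.0), np.float64(350.0)), (np.float64(462.0), np.float64(304.0)), (np.float64(454.0), np.float64(348.0)), (np.float64(490.0), np.float64(303.0))]
-26 [(np.float64(438.0), np.float64(322.0)), (np.float64(430.0), np.float64(368.0)), (np.float64(473.0), np.float64(320.0)), (np.float64(463.0), np.float64(365.0)), (np.float64(502.0), np.float64(318.0))]
-40 [(np.float64(448.0), np.float64(342.0)), (np.float64(439.0), np.float64(390.0)), (np.float64(486.0), np.float64(339.0)), (np.float64(474.0), np.float64(387.0)), (np.float64(517.0), np.float64(336.0))]
-55 [(np.float64(462.0), np.float64(368.0)), (np.float64(449.0), np.float64(417.0)), (np.float64(502.0), np.float64(364.0)), (np.float64(487.0), np.float64(413.0)), (np.float64(535.0), np.float64(360.0))]
-70 [(np.float64(477.0), np.float64(399.0)), (np.float64(461.0), np.float64(449.0)), (np.float64(521.0), np.float64(393.0)), (np.float64(502.0), np.float64(443.0)), (np.float64(556.0), np.float64(387.0))]
```

Run:
```python
import cv2
im=cv2.imread('pics/wrist7.png'); cv2.imwrite('pics/w7c.png',cv2.resize(im[290:480,390:640],None,fx=3.2,fy=3.1))
```

```text
(no output)
```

View pics/w7c.png

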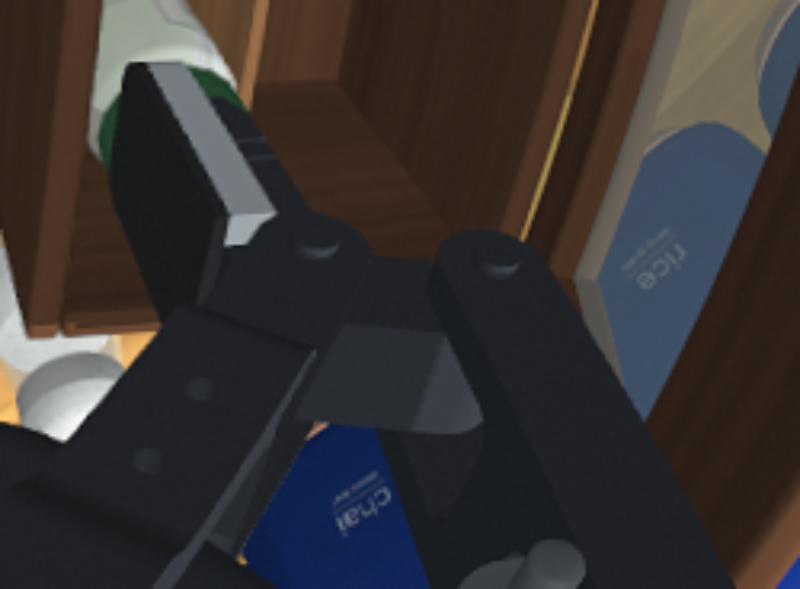

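Emit:
play_rows:
  rows:
    - [[0, -0.02, 0, 8.5, 0.085], [0, -0.035, 0, 17, 0.085], [0, -0.035, 0, 25.5, 0.085], [0, -0.035, 0, 34, 0.085], [0, -0.035, 0, 42.5, 0.085]]

```text
time: 6.4
eef_pos: [405.3, -101.7, 175.2]
eef_rot: [3.14, -0.001, 0.807]
contact_force: [0.2, 0.1, 0.1]
gripper_width: 84.8
```

Emit:
play_rows:
  rows:
    - [[0, 0, 0, 8.5, 0.085], [0, 0, 0, 17, 0.085], [0, 0, 0, 25.5, 0.085], [0, 0, 0, 34, 0.085], [0, 0, 0, 42.5, 0.085]]

```text
time: 6.9
eef_pos: [405.4, -101.7, 175.1]
eef_rot: [3.141, -0.001, 0.066]
contact_force: [0.4, -0.2, 0.2]
gripper_width: 85.0
```

```bash
python3 - <<'E'
from h import *
for n in('wrist','top'): cv2.imwrite(f'pics/{n}8.png',cams.get_image(n)[:,:,::-1])
im=cv2.imread('pics/top8.png'); cv2.imwrite('pics/top8c.png',cv2.resize(im[150:300,350:450],None,fx=4,fy=4))
E
python3 st.py 479 -103 167
```

```text
t 7.0 pos [ 405.3 -101.6  175. ] yaw [ 3.141e+00 -1.000e-03  7.200e-02] F [ 0.13 -0.12  0.36] q [ 0.55  0.1  -0.37  1.92  0.04  1.12 -1.33] 84.73457896317942
shift [73.4  6.6  8.1] turn -85.2
```

View pics/wrist8.png

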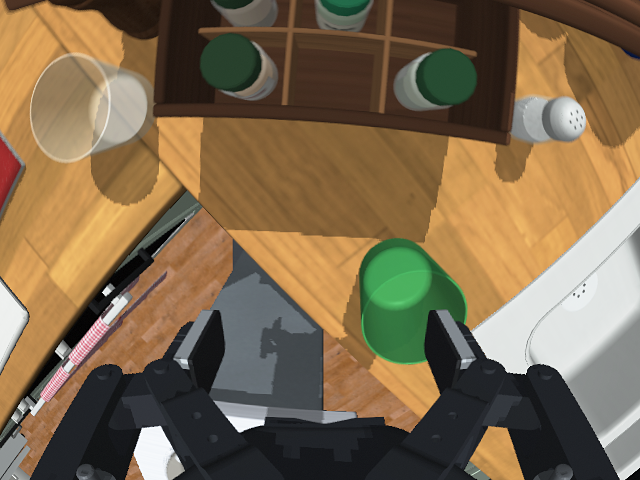

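View pics/top8c.png

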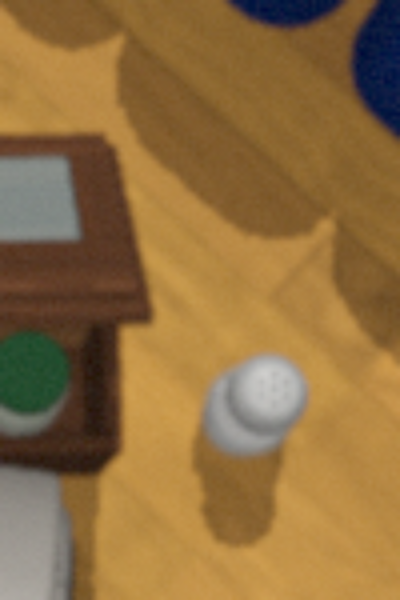

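Emit:
play_rows:
  rows:
    - [[0.02, 0.002, 0.002, 4.8, 0.085], [0.045, 0.004, 0.005, 4.8, 0.085], [0.065, 0.006, 0.008, 4.8, 0.085], [0.072, 0.006, 0.008, 4.8, 0.085]]

```text
time: 7.4
eef_pos: [478.7, -102.4, 166.3]
eef_rot: [-3.141, -0.001, -0.009]
contact_force: [0.2, 0.4, 0.5]
gripper_width: 84.8
```

```bash
python3 - <<'E'
from h import *
for n in('top',): cv2.imwrite(f'pics/{n}9.png',cams.get_image(n)[:,:,::-1])
im=cv2.imread('pics/top9.png'); cv2.imwrite('pics/top9c.png',cv2.resize(im[150:300,350:450],None,fx=4,fy=4))
E
python3 st.py 479 -103 167
```

```text
t 7.45 pos [ 478.9 -102.1  166.4] yaw [-3.141e+00 -1.000e-03 -9.000e-03] F [2.19 0.29 0.11] q [ 0.48  0.26 -0.37  1.76  0.1   1.14 -1.5 ] 85.4312628757616
shift [ 0.1  0.9 -0.6] turn -89.9
```

View pics/top9c.png

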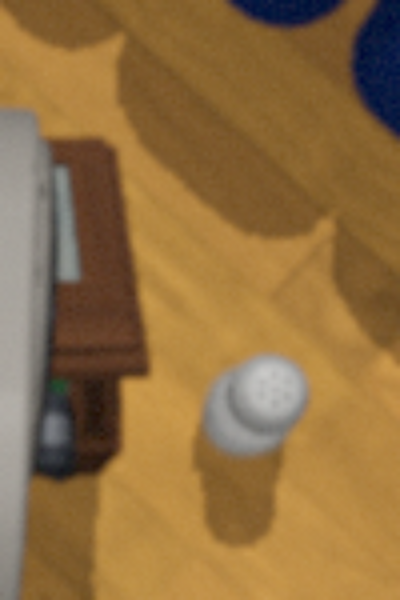

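Emit:
play_rows:
  rows:
    - [[0, 0, 0, 0, 0.085], [0, 0, 0, 0, 0.085]]

```text
time: 7.65
eef_pos: [476.0, -102.6, 166.4]
eef_rot: [3.141, 0.001, -0.012]
contact_force: [-0.1, -0.4, -0.3]
gripper_width: 84.9
```

Emit:
play_rows:
  rows:
    - [[0, 0, 0, 0, 0.085]]

```text
time: 7.75
eef_pos: [476.1, -102.7, 166.5]
eef_rot: [3.141, 0.0, -0.012]
contact_force: [-0.2, 0.2, 0.6]
gripper_width: 85.1
```

Emit:
play_rows:
  rows:
    - [[0, 0, 0, 0, 0.085]]

```text
time: 7.85
eef_pos: [476.0, -102.7, 166.4]
eef_rot: [3.141, 0.001, -0.012]
contact_force: [-1.6, 0.8, -0.7]
gripper_width: 85.0
```

```bash
python3 - <<'E'
from h import *
for n in('wrist','top',): cv2.imwrite(f'pics/{n}10.png',cams.get_image(n)[:,:,::-1])
im=cv2.imread('pics/top10.png'); cv2.imwrite('pics/top10c.png',cv2.resize(im[150:300,350:450],None,fx=4,fy=4))
E
python3 st.py 479 -103 167
```

```text
t 7.95 pos [ 475.7 -102.6  166. ] yaw [ 3.141e+00  2.000e-03 -1.200e-02] F [-1.47  0.25 -0.93] q [ 0.48  0.26 -0.37  1.77  0.1   1.14 -1.5 ] 85.08996140355146
shift [ 3.3  0.3 -1. ] turn -90.0
```

View pics/top10c.png

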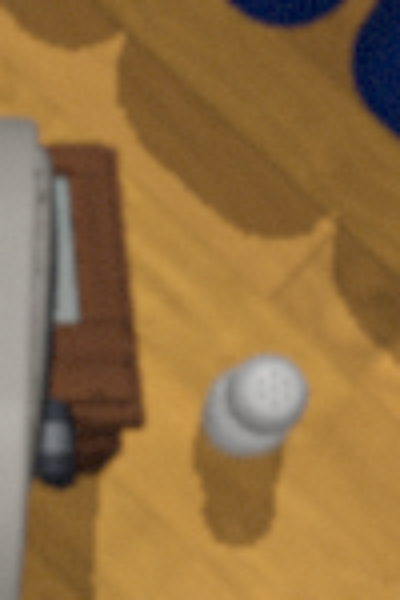

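View pics/wrist10.png

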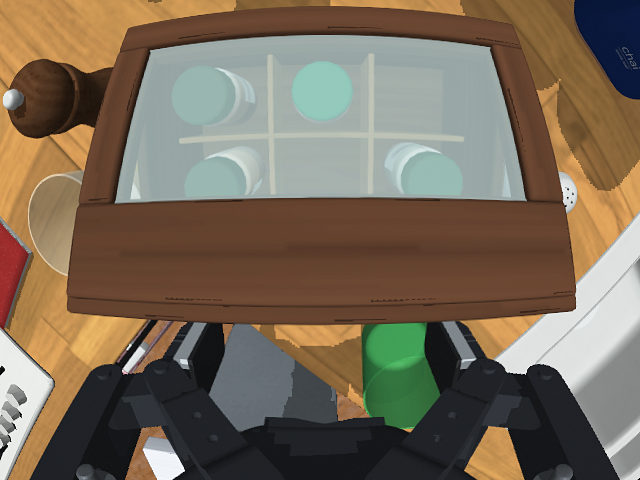

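Emit:
play_rows:
  rows:
    - [[0, 0, 0, 0, 0.085], [0, 0, 0, 0, 0.085]]

```text
time: 8.15
eef_pos: [475.8, -102.6, 165.9]
eef_rot: [3.141, 0.002, -0.012]
contact_force: [-2.8, -0.2, 0.4]
gripper_width: 85.0
```

```bash
python3 - <<'E'
from h import *
for n in('wrist','top',): cv2.imwrite(f'pics/{n}11.png',cams.get_image(n)[:,:,::-1])
im=cv2.imread('pics/top11.png')[150:300,350:450]; w=cv2.imread('pics/wrist11.png')[230:430,120:520]
cv2.imwrite('pics/c11.png',np.hstack([cv2.resize(im,(267,400)),cv2.resize(w,(530,400))]))
E
python3 st.py 479 -103 167
```

```text
t 8.25 pos [ 475.9 -102.6  166. ] yaw [ 3.141e+00  2.000e-03 -1.200e-02] F [-2.99  0.01 -0.08] q [ 0.48  0.26 -0.37  1.77  0.1   1.14 -1.5 ] 85.35500818352828
shift [ 3.1  0.3 -1. ] turn -90.0
```

View pics/c11.png

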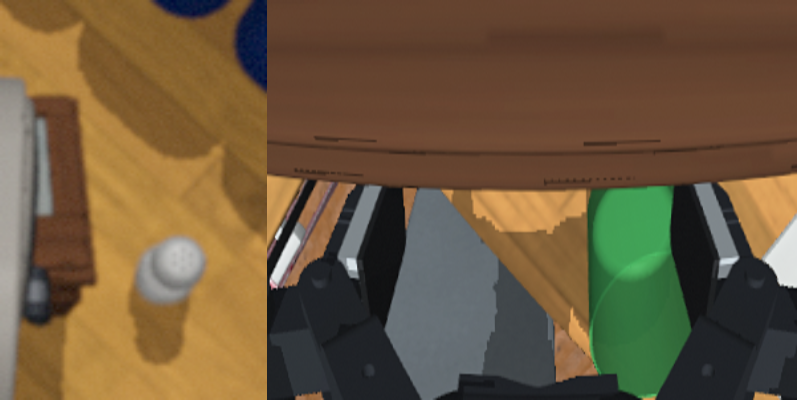

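Emit:
play_rows:
  rows:
    - [[-0.0015, 0, 0.0025, 0, 0.085], [-0.003, 0, 0.005, 0, 0.085], [-0.0045, 0, 0.0075, 0, 0.085], [-0.006, 0, 0.01, 0, 0.085], [-0.007, 0, 0.0125, 0, 0.085]]

```text
time: 8.75
eef_pos: [469.2, -102.5, 153.4]
eef_rot: [3.141, 0.001, -0.012]
contact_force: [-5.3, -0.6, 1.0]
gripper_width: 84.9
```

Emit:
play_rows:
  rows:
    - [[-0.0012, 0, 0.0026, 0, 0.085], [-0.0024, 0, 0.0052, 0, 0.085], [-0.0036, 0, 0.0078, 0, 0.085], [-0.0048, 0, 0.0105, 0, 0.085], [-0.0058, 0, 0.013, 0, 0.085]]

```text
time: 9.25
eef_pos: [463.5, -102.5, 140.3]
eef_rot: [3.141, 0.001, -0.012]
contact_force: [-5.2, -0.9, 0.3]
gripper_width: 84.8
```

```bash
cat > look.py <<'E'
from h import *
import sys
k=sys.argv[1]
for n in('wrist','top',): cv2.imwrite(f'pics/{n}{k}.png',cams.get_image(n)[:,:,::-1])
im=cv2.imread(f'pics/top{k}.png')[200:300,350:450]; w=cv2.imread(f'pics/wrist{k}.png')[230:430,120:520]
cv2.imwrite(f'pics/c{k}.png',np.hstack([cv2.resize(im,(400,400)),cv2.resize(w,(400,400))]))
E
python3 look.py 12
python3 st.py 479 -103 167
```

```text
t 9.35 pos [ 463.3 -102.4  140. ] yaw [ 3.142e+00  2.000e-03 -1.200e-02] F [-4.25 -0.74 -0.5 ] q [ 0.49  0.26 -0.37  1.84  0.11  1.07 -1.5 ] 84.94325441640642
shift [ 15.6   0.4 -27. ] turn -90.0
```

View pics/c12.png

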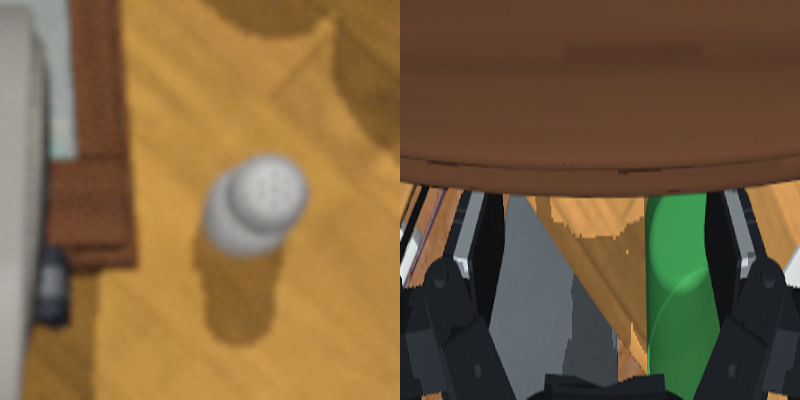

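Emit:
play_rows:
  rows:
    - [[-0.001, 0, 0.0025, 0, 0.085], [-0.002, 0, 0.005, 0, 0.085], [-0.003, 0, 0.0075, 0, 0.085], [-0.0038, 0, 0.01, 0, 0.085], [-0.0046, 0, 0.0125, 0, 0.085]]

```text
time: 9.85
eef_pos: [459.5, -102.4, 128.1]
eef_rot: [3.141, 0.0, -0.012]
contact_force: [-4.5, -0.8, -1.0]
gripper_width: 85.1
```

```bash
python3 look.py 13; python3 st.py 479 -103 167
```

```text
t 9.95 pos [ 459.3 -102.4  127.8] yaw [ 3.142  0.    -0.012] F [-3.95 -1.02 -1.76] q [ 0.49  0.26 -0.37  1.86  0.11  1.03 -1.5 ] 85.1610189980874
shift [ 19.7   0.3 -39.2] turn -90.0
```

View pics/c13.png

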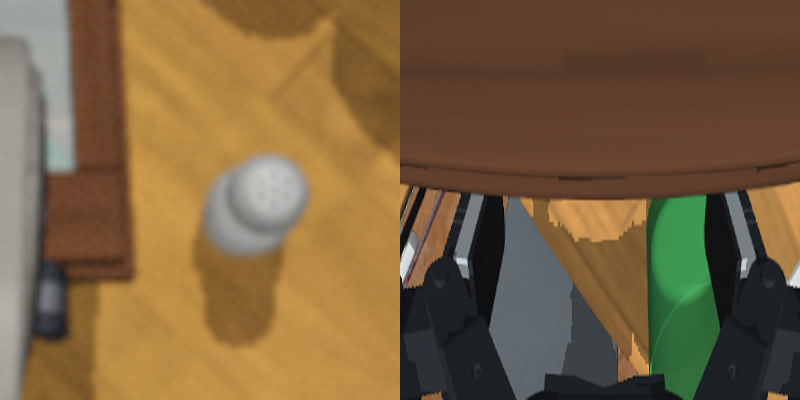

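Emit:
play_rows:
  rows:
    - [[-0.0007, 0, 0.0025, 0, 0.085], [-0.0014, 0, 0.005, 0, 0.085], [-0.002, 0, 0.0075, 0, 0.085], [-0.0026, 0, 0.01, 0, 0.085], [-0.0032, 0, 0.0125, 0, 0.085]]

```text
time: 10.45
eef_pos: [456.5, -102.4, 115.6]
eef_rot: [3.141, -0.0, -0.012]
contact_force: [-3.1, -1.2, -1.8]
gripper_width: 84.7
```

```bash
python3 look.py 14; python3 st.py 479 -103 167
```

```text
t 10.55 pos [ 456.4 -102.3  115.4] yaw [-3.142 -0.    -0.012] F [-2.74 -1.77 -1.02] q [ 0.49  0.27 -0.37  1.89  0.11  1.   -1.51] 84.99097746459199
shift [ 22.6   0.4 -51.6] turn -90.0
```

View pics/c14.png

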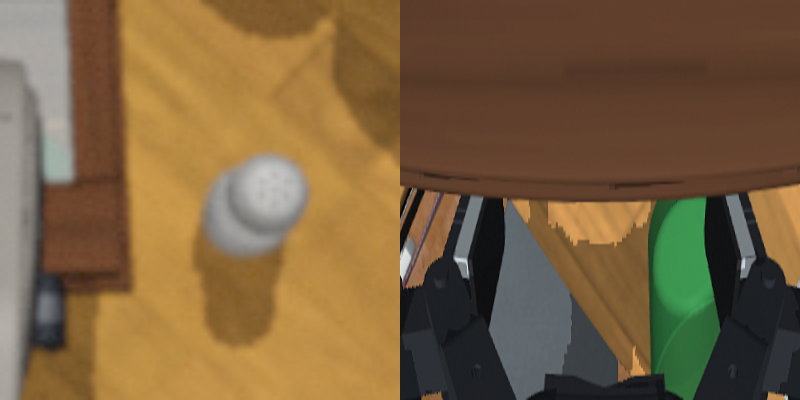

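Emit:
play_rows:
  rows:
    - [[-0.0002, 0, 0.002, 0, 0.085], [-0.0006, 0, 0.004, 0, 0.085], [-0.001, 0, 0.006, 0, 0.085]]

```text
time: 10.85
eef_pos: [455.4, -102.3, 109.7]
eef_rot: [3.141, -0.0, -0.012]
contact_force: [-4.5, -2.0, -1.1]
gripper_width: 84.9
```

Emit:
play_rows:
  rows:
    - [[-0.0003, 0, 0.002, 0, 0.085], [-0.0006, 0, 0.004, 0, 0.085], [-0.0008, 0, 0.006, 0, 0.085]]

```text
time: 11.15
eef_pos: [454.7, -102.3, 103.6]
eef_rot: [3.142, -0.0, -0.012]
contact_force: [-3.9, -1.8, -1.6]
gripper_width: 85.2
```

```bash
python3 look.py 15; python3 st.py 479 -103 167
```

```text
t 11.25 pos [ 454.6 -102.   103.5] yaw [-3.141  0.    -0.012] F [-2.84 -2.08 -0.85] q [ 0.49  0.28 -0.36  1.91  0.12  0.97 -1.51] 84.8660905729771
shift [ 24.4   0.7 -63.5] turn -90.0
```

View pics/c15.png

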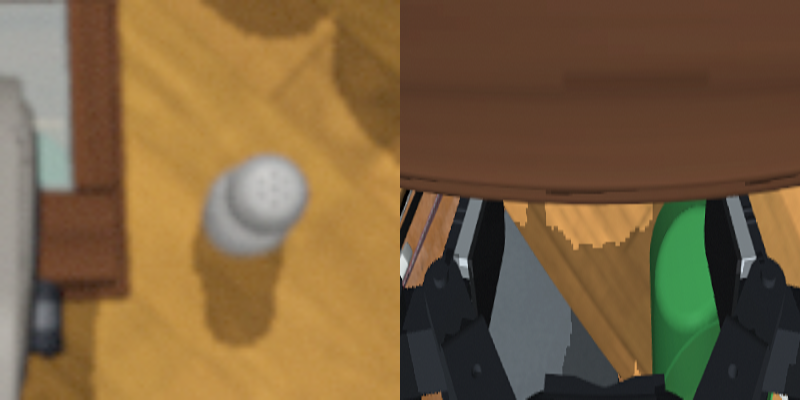

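Emit:
play_rows:
  rows:
    - [[0.0003, 0, 0.0015, 0, 0.085], [0.0002, 0, 0.003, 0, 0.085], [0.0001, 0, 0.0045, 0, 0.085], [0, 0, 0.006, 0, 0.085], [0, 0, 0.0075, 0, 0.085]]

```text
time: 11.75
eef_pos: [454.0, -102.1, 96.0]
eef_rot: [-3.141, 0.001, -0.012]
contact_force: [-6.2, -0.9, -1.6]
gripper_width: 85.0
```

```bash
python3 look.py 16; python3 st.py 479 -103 167
```

```text
t 11.85 pos [ 454.  -102.1   95.8] yaw [-3.141e+00  1.000e-03 -1.200e-02] F [-4.53 -1.82 -2.67] q [ 0.49  0.29 -0.36  1.91  0.13  0.96 -1.52] 85.17609996501135
shift [ 24.9   0.6 -71.2] turn -90.0
```

View pics/c16.png

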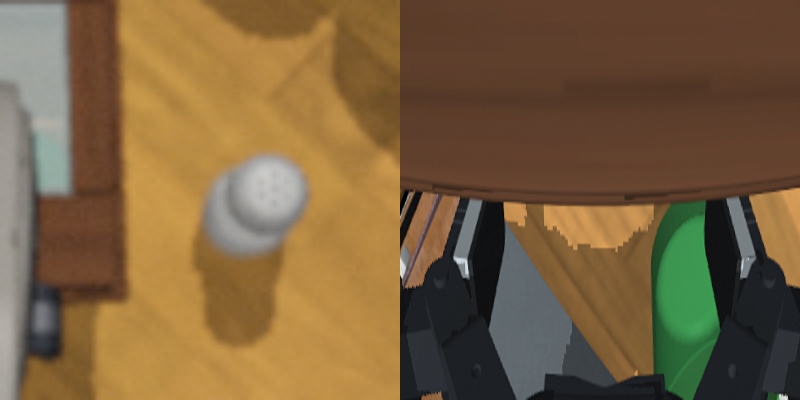

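Emit:
play_rows:
  rows:
    - [[0, 0, 0.0015, 0, 0.085], [0, 0, 0.003, 0, 0.085], [0, 0, 0.0045, 0, 0.085], [0, 0, 0.006, 0, 0.085], [0, 0, 0.0075, 0, 0.085]]

```text
time: 12.35
eef_pos: [453.7, -102.0, 88.8]
eef_rot: [-3.141, 0.002, -0.012]
contact_force: [-8.4, -0.6, 7.6]
gripper_width: 85.2
```

Emit:
play_rows:
  rows:
    - [[0, 0, 0.0015, 0, 0.085], [0, 0, 0.003, 0, 0.085], [0, 0, 0.0045, 0, 0.085], [0, 0, 0.006, 0, 0.085], [0, 0, 0.007, 0, 0.085]]

```text
time: 12.85
eef_pos: [453.8, -100.5, 82.6]
eef_rot: [-3.14, 0.002, -0.011]
contact_force: [-8.4, 1.9, 7.1]
gripper_width: 84.9
```

```bash
python3 look.py 17; python3 st.py 479 -103 167
```

```text
t 12.95 pos [ 453.8 -100.5   82.5] yaw [-3.14e+00  2.00e-03 -1.10e-02] F [-8.73  0.29  7.21] q [ 0.48  0.31 -0.36  1.93  0.13  0.92 -1.53] 85.18346066451689
shift [ 25.1   2.1 -84.5] turn -89.9
```

View pics/c17.png

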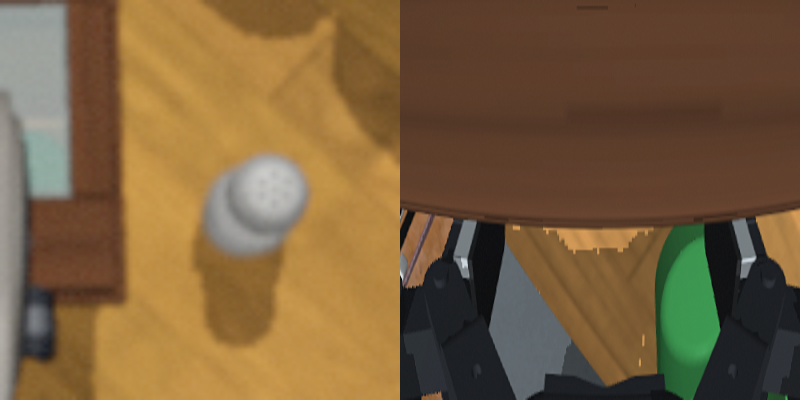

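Emit:
play_rows:
  rows:
    - [[-0.002, 0, 0, 0, 0.085], [-0.006, 0, 0, 0, 0.085], [-0.012, 0, 0, 0, 0.085], [-0.016, 0, 0, 0, 0.085]]

```text
time: 13.35
eef_pos: [439.5, -102.1, 82.4]
eef_rot: [3.141, -0.003, -0.013]
contact_force: [-0.1, -0.6, -0.9]
gripper_width: 85.0
```

Emit:
play_rows:
  rows:
    - [[0, 0, -0.03, 0, 0.085], [0, 0, -0.07, 0, 0.085], [0, 0, -0.12, 0, 0.085], [-0.02, 0, -0.17, 0, 0.085], [-0.05, 0, -0.2, 0, 0.085]]

```text
time: 13.85
eef_pos: [390.7, -101.4, 285.3]
eef_rot: [3.141, -0.007, -0.011]
contact_force: [0.3, 0.2, 0.7]
gripper_width: 85.4
```

Emit:
play_rows:
  rows:
    - [[0, -0.03, 0, 0, 0.085], [0, -0.03, 0, 0, 0.085], [0, -0.03, 0, 0, 0.085]]

```text
time: 14.15
eef_pos: [389.1, -71.1, 282.0]
eef_rot: [3.141, -0.002, -0.011]
contact_force: [0.7, -1.4, -1.1]
gripper_width: 85.2
```

```bash
python3 look.py 18; python3 st.py 479 -103 167
python3 - <<'E'
from h import *
cv2.imwrite('pics/scene18.png',cams.get_image('scene')[:,:,::-1])
for q in ('lip','shaker','glass','mill','box'): print(q,[(round(d['score'],2),[round(float(v),1) for v in d['point']]) for d in mark_of('scene',q)][:3])
E
```

```text
t 14.25 pos [388.8 -72.1 281.3] yaw [ 3.141e+00  1.000e-03 -1.300e-02] F [-0.22 -0.62  0.5 ] q [ 0.54 -0.02 -0.39  1.78 -0.01  1.39 -1.43] 85.12389189557682
shift [ 90.6  29.7 114.2] turn -90.1
lip []
shaker []
glass []
mill []
box []
```

View pics/wrist18.png

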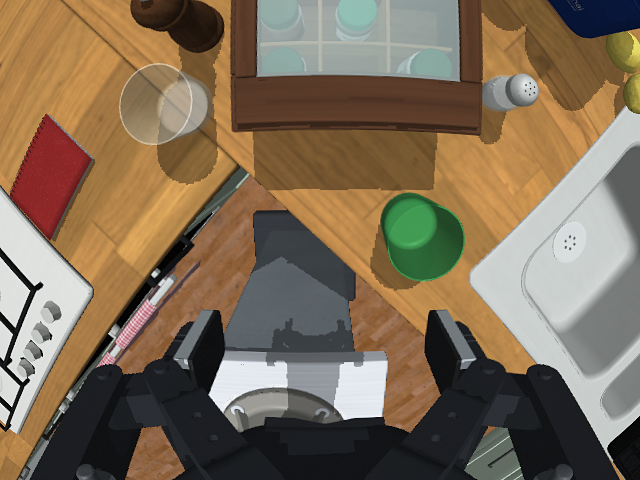

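View pics/top18.png

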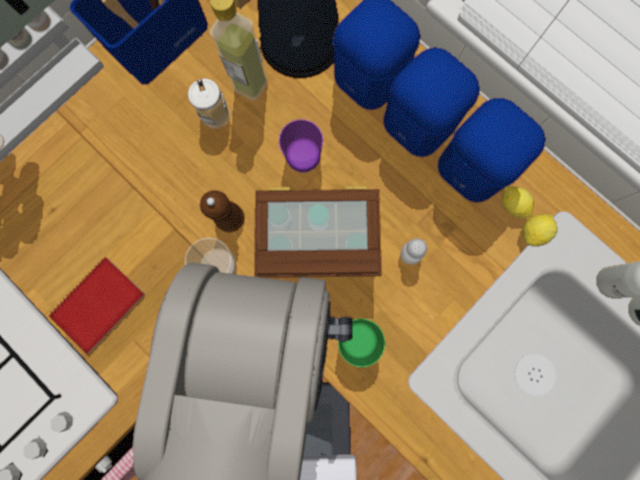

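View pics/scene18.png

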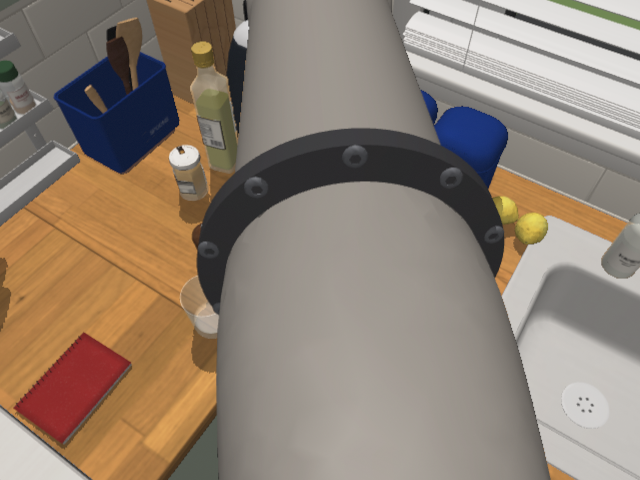

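```bash
python3 -c "
from station import hand_in, sensors
print(sensors.observe()['dq'].round(3)); print(hand_in())"
```

```text
[-0.002 -0.005 -0.003 -0.001 -0.     0.002  0.   ]
the job is handed in; nothing more can be done
None
```

The spice box is closed and the job is handed in; the hand-in reports no verdict.

- **Nudge:** I pushed the lid from behind with one open finger to about 1.35 rad, then lifted clear over it. It sank by itself, untouched, for about 3 s.
- **Catch:** The lid came to rest on the outside of the fingers at its front lip at about 0.57 rad. The force was about 3 N, held for over 0.3 s before I started lowering.
- **Lowering:** I let it down at up to about 0.25 rad/s, slowing to roughly 0.1 rad/s at the end. At the seat the wrist read about 8 N sideways and 7 N vertical. I then drew the fingers forward and raised them clear.

**Last checks:**
- The lip in the top picture lies at row 276, where the fit puts a shut lid.
- The rim, mill, shaker and glass look unmoved, and the jars stand in their cells through the glass pane.
- The force reading is near zero and the arm is at rest.
- The scene camera was blocked by the arm at the end, so the networks found nothing there, and the final state rests on the top and wrist views. I estimated lid angles from pixels (about ±0.04 rad); no joint reading was available.

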